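Grease the reel spindle and mount the tape reel

ROBOT

A 6-joint arm with a two-finger parallel gripper is mounted at the origin on the work surface. World frame = base frame: x ahead of the robot, y to its left, z up, the work surface at z = 0. Lengths are in mm, angles in degrees, forces in N, time in s.
With the tool pointing down it reaches from about 225 to 875 mm from the base axis. Payload 3.4 kg.
Tool frame: the origin (TCP) lies on the centre line of the jaws, within the pads' length; the fingertips stand 19 mm ahead of it and the grasp point (between the pads) is the TCP; z points along the fingers, y is the direction in which the jaws open and shut (so a half turn about z gives the same grasp; the last joint's range is limited). The gripper opens to 85 mm and grips with 20 to 120 N. Pads are 22 mm wide; open, the fingers measure 114 mm over their backs; the gripper's body (76 mm by 85 mm) begins 54 mm behind the grasp point. The pads swing forward as they close: fully open they stand 13 mm farther back than shut.
Start: joints at [-82.391, 15.808, 86.224, -0, 77.962, -6.933], TCP at [144.37, -556.613, 250.328] pointing down, gripper open.
Joint ranges: [-165.64, 165.64], [-43.16, 119.46], [12.63, 154.43], [-67.54, 247.53], [6.08, 155.33], [-154.97, 154.97]. Speed limits (degrees/s): [147.25, 147.25, 180, 180, 180, 180].

INTERFACE

Orientations are given as a 3x3 rotation matrix whose columns are the frame's x, y, z axes.
In Python, from workcell import arm, viewer, boxes_of, trace gives the robot as it stands. The module is installed in compiled form; this text tells all that it offers.
- The arm moves only by the shell command python3 -m jog 'ROWS' [FORCE]. ROWS is JSON, a list of rows, each a list of 3 entries, a list of its own where there are three numbers: the shift along the world's x, y, z in m, then the turn, a rotation vector about the world's x, y, z in rad, then the opening, from 0 (shut) to 1 (fully open). A call has 1 to 5 rows; each row shifts and turns the pose as measured when the row begins; what a row does not reach is not made up. A row lasts 1/8 s, in which the tool goes at most 62.5 mm and 10.7 degrees, less where a joint would pass 70% of its speed; a pose out of reach is approached as far as the arm can. A call with a gripper value outside its range is refused whole. The fingers move at their own pace and stop on an object; FORCE is the grip in N (left out, the last holds). Time passes only in rows, so rows that do not move let the fingers close. It gives the time, the measured TCP pose, the force and the opening at its end, in the units of the state.
- arm.observe(): the state, without advancing time (a new reading comes with each control period).
- viewer.grab_frame(name): name is "side" or "top" or "wrist"; returns a dict with "color" (400x640x3 uint8, red, green, blue), "range_z" (400x640 float32, mm along the optical axis (not along the pixel's ray), 0 where there is no reading), "intrinsics" (3x3 intrinsics, pixels), "dist" ([k1, k2, p1, p2, k3] as OpenCV has them; the pictures are not rectified), "R" (3x3) and "t" (3): a world point X has camera coordinates R X + t; the wrist camera has in their place "mount" (4x4, takes a point from camera to tool coordinates, whose origin is the TCP and whose axes are the flange's). Camera axes: x right, y down, z forward; pixel columns grow to the right and rows downward; lengths in mm; the calibration is good to about 2 mm. A picture is of the moment at which its call begins: read the wrist's pose just before it.
- arm.finish_job(): hands the job in, once; it reports no verdict.
Trained networks look in the newest picture that a camera, given by its name, has taken for a name from the list of things; names that differ only in an ending like _2 or _b are one class to them, and where a whole thing is asked for, a point or a joint stands for the part that bears it (a point fixed in the world has none). Each returns a list of dicts, best first, with "score" (0 to 1); they miss things now and then, are a little off and sometimes report something else, mostly with a low value. They report only what shows in the picture. A call takes as long as a camera call. They do not tell look-alikes from the thing itself.
- boxes_of(name, camera): "uv" ([column, row] in pixels, amid what is visible of it).
- trace(name, camera): "pixels" (400x640 bool, what is visible of it) and "uv" ([column, row] in pixels, amid what is visible of it).
The state is a dict: "t": time; "joint_pos": joint angles; "joint_velocities": joint speeds; "tau": joint torques, N m; "position": TCP position; "tool_rot": TCP orientation; "contact_force": force on the tool from outside, world axes, zero at the start; "moment": the same for the moment, N m; "gripper_width": finger opening in mm.
Only numpy, scipy, OpenCV 4.12 (cv2) and the standard library are available. Lean on these libraries where they do the work, as an engineer would, in place of code of your own. Each camera call takes 0.05 s, during which the arm holds its last target. There are 200 camera calls.

TASK

Grease the bare reel spindle before loading it: pick up the red-handled brush, dip its bristles well down into the yellow grease pot, then touch the bristle end down on the top of the spindle, and stand the brush upright back in its blue dish. Then put the tape reel on the spindle, black hub upwards, lowering it (not dropping it) until it lies flat and fully home on the stand's base. Leave the pot standing where it is and do not disturb the sensor boxes, the thread cone or the screwdriver.

Things in the scene. Friction and masses are not known exactly. Their poses are not given: they have to be found in the camera images.
- brush: round dauber brush, 135 mm tall, 0.12 kg or so, standing upright on its flat bristle end in the blue dish. Origin: centre of the bristle end (underside); z runs up the handle. Tan bristles diameter 35 from 0 to 30 mm, brass ferrule diameter 36 from 30 to 52 mm, then red handle: thinnest (diameter 18) at 68 mm, diameter 22 from 80 to 125 mm (the place to grip), tapering to the top at 135 mm. Rigid; round, so its yaw does not matter; stands by itself
- dish: round blue dish fixed to the table, outer diameter 90 mm at the rim, 12 mm high, 4 mm thick floor and wall (inner diameter about 78 mm at the floor). Origin: centre of its underside on the table; the brush stands on its floor, 4 mm above the origin
- pot: round yellow open grease pot standing loose on the table, about 0.45 kg, outer diameter 76 mm, 55 mm high, inner diameter 70 mm, floor 5 mm thick, empty inside. Origin: centre of its underside
- pot_rim (a point): centre of the grease pot's mouth, at the height of its rim, 55 mm above the table
- stand: reel stand fixed to the table: dark round base plate, diameter 120 mm, 12 mm thick, with an upright bright steel spindle, diameter 20 mm, in its middle. The spindle does not turn. Origin: centre of the base's underside on the table, z up
- spindle_top (a point): centre of the spindle's flat top (diameter 15 mm), 104 mm above the table (92 mm above the base plate); its uppermost 10 mm taper from diameter 20 to 15
- reel: white tape reel lying flat, rigid, about 0.3 kg: pale grey bottom flange (diameter 130 mm, 4 mm thick), white wound part (diameter 118) up to 44 mm height, black round hub (diameter 44) on top from 44 to 84 mm height (grip here). A bore of diameter 25 mm runs right through. Origin: centre of its underside, z up. Home, its underside is 12 mm above the table and the spindle stands 8 mm out of the hub
- sensors: bystander: stack of three black sensor amplifier boxes, 60 x 90 mm, 75 mm high, loose; origin: centre of the underside
- cone: bystander: green thread cone, diameter 68 mm, 115 mm high, loose, standing; origin: centre of the underside
- screwdriver: bystander: screwdriver with a black handle, 150 mm long lying on the table between the stand and the robot, loose, along its own x; origin: near its middle, on the underside
Things that resemble listed ones, but are neither listed nor needed, are in the scene too. Leave any turquoise look-alike of the dish alone.

How it is judged:
By the outcome, as a careful person would: the job done as asked, in the order asked, and still so for the second after the job is handed in, with the robot touching nothing.
It also fails if it takes over 64 s, if anything falls off the work surface, if the arm or the gripper's body presses on something with over 40 N, if the wrist force passes 120 N, or if a joint passes its speed limit or range.

## Working session

There is one attempt and no reset: what is moved stays moved. The work goes in short steps, Python scripts to look and compute and a shell command to move; the robot and the scene stay as the last step left them, time stands still between calls to the robot, and variables do not carry over. Pictures are saved under pics/ and viewed, about 8 in all and at most 12, crops included, and the job is handed in when it is done.

```bash
mkdir -p pics; cat > h.py <<'E'
import numpy as np, cv2
from workcell import arm, viewer, boxes_of, trace
def cam(name):
    s=arm.observe(); f=viewer.grab_frame(name)
    if name=="wrist":
        M=np.array(f["mount"]); Rt=np.array(s["tool_rot"]); p=np.array(s["position"])
        f["Rcw"]=Rt@M[:3,:3]; f["o"]=Rt@M[:3,3]+p
    else:
        R=np.array(f["R"]); f["Rcw"]=R.T; f["o"]=-R.T@np.array(f["t"])
    return f
def save(f,n): cv2.imwrite(f"pics/{n}.png",f["color"][:,:,::-1])
def rays(f,uv):
    u=cv2.undistortPoints(np.array(uv,float).reshape(-1,1,2),np.array(f["intrinsics"]),np.array(f["dist"]))[:,0]
    return np.c_[u,np.ones(len(u))]@f["Rcw"].T
def onz(f,uv,z):
    d=rays(f,uv); return f["o"]+d*((z-f["o"][2])/d[:,2])[:,None]
def pts(f,mask):
    v,u=np.nonzero(mask&(f["range_z"]>0)); 
    return f["o"]+rays(f,np.c_[u,v])*f["range_z"][v,u][:,None]
E
cat > m.py <<'E'
from h import *
for c in ("top","side"):
    f=cam(c); save(f,c+"0"); print(c,f["o"].round())
    for n in "brush dish pot stand spindle_top reel sensors cone screwdriver".split():
        for r in trace(n,c)[:3]:
            if r["score"]<.25: continue
            p=pts(f,r["pixels"])
            if len(p)<5: print(n,"few");continue
            zt=np.percentile(p[:,2],97); q=p[p[:,2]>zt-6]
            print(n,round(r["score"],2),np.round(r["uv"]),"n",len(p),"lo",np.percentile(p,3,axis=0).round(),"hi",np.percentile(p,97,axis=0).round(),"topmid",((q.min(0)+q.max(0))/2).round(),"mean",q.mean(0).round())
print(arm.observe())
E
python3 m.py
```

```text
top [ 536.  -10. 1051.]
brush 0.56 [427. 250.] n 273 lo [ 452. -307.    2.] hi [ 485. -280.  139.] topmid [ 468. -296.  138.] mean [ 468. -296.  137.]
brush 0.28 [189. 218.] n 713 lo [518. 302.   1.] hi [583. 374.  54.] topmid [550. 338.  53.] mean [554. 328.  53.]
dish 0.57 [455. 210.] n 838 lo [ 544. -429.   -1.] hi [ 622. -347.   12.] topmid [ 583. -389.   11.] mean [ 585. -393.   10.]
pot 0.66 [192. 218.] n 807 lo [516. 301.  -0.] hi [583. 374.  55.] topmid [550. 338.  53.] mean [551. 338.  53.]
stand 0.64 [242. 148.] n 533 lo [723. 167.   3.] hi [773. 215. 115.] topmid [753. 197. 114.] mean [753. 197. 114.]
stand 0.57 [302. 200.] n 1440 lo [560. -20.   7.] hi [664.  84.  91.] topmid [611.  32.  98.] mean [611.  32. 100.]
spindle_top 0.86 [305. 202.] n 1418 lo [560. -20.   7.] hi [664.  84.  91.] topmid [611.  32.  98.] mean [611.  32. 100.]
reel 0.55 [258. 256.] n 1702 lo [402. 100.   1.] hi [508. 205.  83.] topmid [453. 156.  82.] mean [452. 156.  82.]
sensors 0.85 [420. 169.] n 870 lo [ 654. -327.   21.] hi [ 723. -238.   76.] topmid [ 689. -285.   74.] mean [ 691. -285.   73.
[... 1697 characters left out ...]
619496e+01, -6.93305626e+00]), 'joint_velocities': array([-0.02711156, -0.08684182,  0.06133691, -0.05743956,  0.07544658,
        0.07115723]), 'tau': array([ 3.96861260e-04, -4.16665971e+01, -2.46102387e+01, -3.11020203e-04,
        1.06408397e-04,  1.74798492e-05]), 'position': array([ 144.3694529 , -556.60889064,  250.3451165 ]), 'tool_rot': array([[ 9.67966983e-01,  2.51077515e-01,  2.58578306e-05],
       [ 2.51077516e-01, -9.67966975e-01, -1.25680305e-04],
       [-6.52597267e-06,  1.28146706e-04, -9.99999992e-01]]), 'contact_force': array([ 6.60315866e-01,  5.25209654e-04, -6.01200983e-01]), 'moment': array([-0.06805552,  0.01563369,  0.0435777 ]), 'gripper_width': 85.73625395860803}
```

View pics/top0.png

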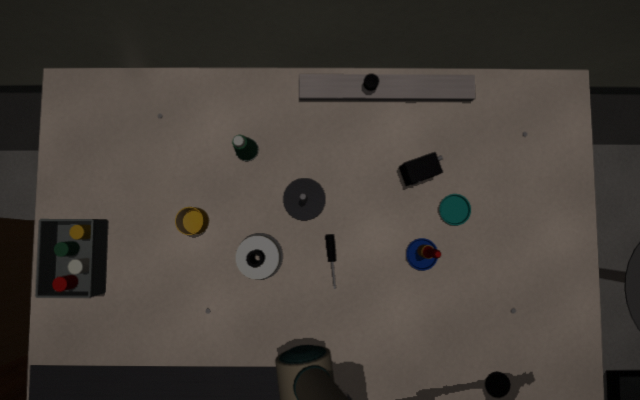

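View pics/side0.png

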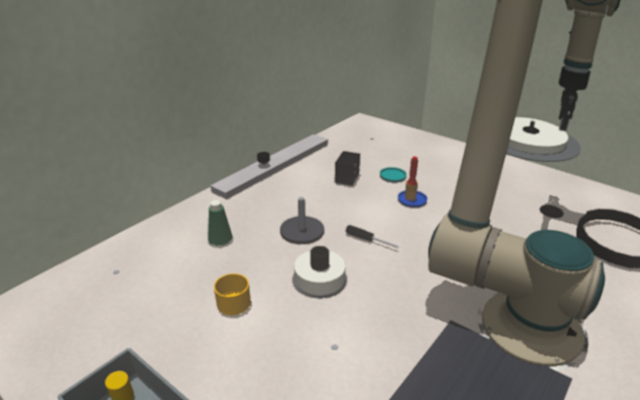

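Top view: the brush handle is at (427,250) in the blue dish (422,254), with the turquoise look-alike at (455,210). The pot is at (192,221), the reel at (258,257), the spindle at (303,199) and the screwdriver at (331,250). The side view agrees. I'm setting out for the brush.

```bash
python3 -m jog '[[[0.046,0.038,0.01],[0,0,0],1],[[0.046,0.038,0.01],[0,0,0],1],[[0.046,0.038,0],[0,0,0],1],[[0.046,0.038,0],[0,0,0],1],[[0.046,0.038,0],[0,0,0],1]]' 30; python3 -m jog '[[[0.04,0.034,0],[0,0,0],1],[[0.0,0.0,0],[0,0,0],1]]'
```

```text
t: 1.62
position: [377.3, -365.1, 270.9]
tool_rot: [[0.97, 0.242, 0.002], [0.242, -0.97, -0.004], [0.001, 0.004, -1.0]]
contact_force: [0.4, -0.4, 1.2]
gripper_width: 85.6
t: 1.88
position: [421.2, -326.9, 271.2]
tool_rot: [[0.969, 0.247, 0.004], [0.247, -0.969, -0.003], [0.003, 0.004, -1.0]]
contact_force: [-0.5, -0.2, 0.5]
gripper_width: 85.4
```

```bash
cat > w.py <<'E'
import sys
from h import *
f=cam("wrist"); save(f,sys.argv[1]); print(arm.observe()["position"],"cam",f["o"].round())
for n in sys.argv[2:]:
    for r in trace(n,"wrist")[:2]:
        if r["score"]<.2: continue
        p=pts(f,r["pixels"]); 
        if len(p)<5: print(n,"few");continue
        zt=np.percentile(p[:,2],97); q=p[p[:,2]>zt-8]
        print(n,round(r["score"],2),np.round(r["uv"]),len(p),"lo",np.percentile(p,1,axis=0).round(1),"hi",np.percentile(p,99,axis=0).round(1),"topmid",((q.min(0)+q.max(0))/2).round(1),"mean",q.mean(0).round(1))
E
python3 w.py w1 brush dish
```

```text
[ 420.00943832 -328.15148506  271.14000225] cam [ 497. -307.  395.]
brush 0.82 [303. 127.] 924 lo [ 436.7 -314.5    3.2] hi [ 483.3 -282.5  139.6] topmid [ 466.4 -298.5  135.7] mean [ 467.2 -298.7  136.7]
dish 0.86 [284. 133.] 2981 lo [ 415.5 -335.5    1.8] hi [ 498.4 -253.8   12.9] topmid [ 456.7 -294.6   67. ] mean [ 457.5 -292.6    9.2]
dish 0.75 [403.  49.] 4942 lo [ 5.404e+02 -4.320e+02 -5.000e-01] hi [ 622.2 -347.5   12.5] topmid [ 581.7 -389.6    8.8] mean [ 584.1 -391.1    7.6]
```

View pics/w1.png

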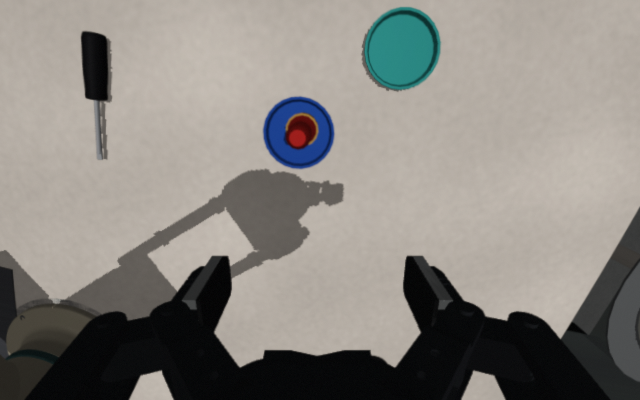

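Wrist view: the brush handle top is at (297,138) in the blue dish (298,132). That puts it at about (467,-296). The turquoise dish is well away at (402,48).

```bash
python3 -m jog '[[[0.047,0.032,0],[0,0,0],1],[[0,0,0],[0,0,0],1],[[0,0,0],[0,0,0],1]]'; python3 -m jog '[[[0,0,-0.04],[0,0,0],1],[[0,0,-0.03],[0,0,0],1],[[0,0,0],[0,0,0],1]]'; python3 w.py w2 brush
```

```text
t: 2.4
position: [463.3, -301.8, 271.0]
tool_rot: [[0.972, 0.235, 0.0], [0.235, -0.972, -0.007], [-0.001, 0.007, -1.0]]
contact_force: [0.7, -0.4, -0.3]
gripper_width: 85.5
t: 2.78
position: [459.9, -305.9, 200.5]
tool_rot: [[0.974, 0.229, 0.001], [0.229, -0.973, -0.009], [-0.001, 0.009, -1.0]]
contact_force: [-0.3, -0.0, -0.5]
gripper_width: 85.3
[ 460.73290503 -306.62815008  201.8870289 ] cam [ 536. -287.  323.]
```

```bash
python3 -m jog '[[[0.007,0.011,-0.02],[0.008,0,0],1],[[0,0,0],[0,0,0],1]]'; python3 -m jog '[[[0,0,-0.02],[0,0,0],1],[[0,0,0],[0,0,0],1]]'
```

```text
t: 3.12
position: [469.7, -298.2, 186.3]
tool_rot: [[0.974, 0.227, 0.01], [0.227, -0.974, -0.009], [0.008, 0.011, -1.0]]
contact_force: [-0.5, 0.1, 0.5]
gripper_width: 85.4
t: 3.38
position: [471.0, -300.7, 170.0]
tool_rot: [[0.974, 0.227, 0.015], [0.227, -0.974, -0.014], [0.011, 0.017, -1.0]]
contact_force: [0.1, -0.2, 0.4]
gripper_width: 85.4
```

```bash
python3 -m jog '[[[-0.004,0.005,-0.02],[0.014,0.015,0],1],[[0,0.001,-0.02],[0,0,0],1],[[0,0,0],[0,0,0],1]]'; python3 w.py w3 brush;
```

```text
t: 3.75
position: [467.7, -295.9, 131.1]
tool_rot: [[0.974, 0.227, 0.002], [0.227, -0.974, -0.003], [0.002, 0.003, -1.0]]
contact_force: [0.7, -0.3, -0.4]
gripper_width: 85.7
[ 468.25600505 -296.42665021  131.95996212] cam [ 544. -278.  254.]
brush 0.89 [322. 236.] 4821 lo [ 459.1 -313.9   11.5] hi [ 484.4 -281.6  139.3] topmid [ 468.1 -298.2  135.8] mean [ 469.4 -297.8  136.6]
```

View pics/w3.png

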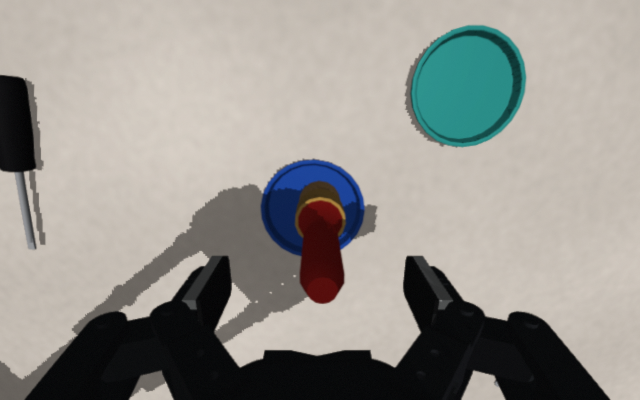

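The handle is centred between the pads at (321,290). Now descending and gripping.

```bash
python3 -m jog '[[[0,-0.001,-0.024],[0,0.002,0],1],[[0,0,0],[0,0,0],1]]';  python3 -m jog '[[[0,0,0],[0,0,0],0],[[0,0,0],[0,0,0],0],[[0,0,0],[0,0,0],0],[[0,0,0],[0,0,0],0],[[0,0,0],[0,0,0],0]]' 40;  python3 -m jog '[[[0,0,0],[0,0,0],0],[[0,0,0],[0,0,0],0]]'
```

```text
t: 4.1
position: [469.8, -298.7, 110.2]
tool_rot: [[0.974, 0.227, 0.006], [0.227, -0.974, -0.007], [0.004, 0.009, -1.0]]
contact_force: [-0.1, 0.6, -0.9]
gripper_width: 85.1
t: 4.72
position: [471.4, -300.0, 113.6]
tool_rot: [[0.974, 0.227, 0.01], [0.227, -0.974, -0.011], [0.007, 0.013, -1.0]]
contact_force: [0.8, -0.1, -1.0]
gripper_width: 20.7
t: 4.97
position: [471.4, -299.9, 113.5]
tool_rot: [[0.974, 0.227, 0.01], [0.227, -0.974, -0.011], [0.007, 0.013, -1.0]]
contact_force: [0.4, -0.2, 0.3]
gripper_width: 20.5
```

```bash
python3 -m jog '[[[0,0,0.02],[0,0,0],0],[[0,0,0.035],[0,0,0],0],[[0,0,0.04],[0,0,0],0],[[0,0,0.04],[0,0,0],0],[[0,0,0.04],[0,0,0],0]]'; python3 -m jog '[[[0,0.02,0.02],[0.01,0.01,0],0],[[0.005,0.04,0],[0,0,0],0],[[0.005,0.045,0],[0,0,0],0],[[0.005,0.05,0],[0,0,0],0],[[0.005,0.05,0],[0,0,0],0]]'
```

```text
t: 5.6
position: [467.9, -297.2, 287.9]
tool_rot: [[0.974, 0.227, -0.0], [0.227, -0.974, -0.003], [-0.001, 0.002, -1.0]]
contact_force: [0.7, -1.0, -1.5]
gripper_width: 21.0
t: 6.22
position: [489.1, -91.1, 311.4]
tool_rot: [[0.976, 0.219, -0.004], [0.22, -0.976, 0.003], [-0.003, -0.004, -1.0]]
contact_force: [0.8, 1.0, -2.0]
gripper_width: 20.5
```

```bash
python3 -m jog '[[[0.006,0.05,0],[0,0,0],0],[[0.006,0.05,0],[0,0,0],0],[[0.006,0.05,0],[0,0,0],0],[[0.006,0.05,0],[0,0,0],0],[[0.006,0.05,0],[0,0,0],0]]'; python3 -m jog '[[[0.006,0.05,0],[0,0,0],0],[[0.006,0.05,0],[0,0,0],0],[[0.006,0.04,0],[0,0,0],0],[[0.006,0.02,0],[0,0,0],0],[[0,0,0],[0,0,0],0]]'; python3 w.py w4 pot brush
```

```text
t: 6.85
position: [518.0, 167.0, 310.5]
tool_rot: [[0.976, 0.219, -0.005], [0.219, -0.976, 0.002], [-0.004, -0.003, -1.0]]
contact_force: [1.2, 0.2, -1.8]
gripper_width: 21.2
t: 7.48
position: [540.8, 336.0, 307.4]
tool_rot: [[0.974, 0.224, -0.008], [0.225, -0.974, 0.001], [-0.008, -0.002, -1.0]]
contact_force: [-1.0, -0.6, -0.9]
gripper_width: 20.8
[540.52743756 335.13078057 307.47081209] cam [618. 353. 430.]
pot 0.67 [316. 158.] 2888 lo [513.  304.7   2.4] hi [585.5 374.9  55.5] topmid [548.1 339.6  51.8] mean [547.  340.   53.4]
brush 0.73 [316. 258.] 6066 lo [531.  320.6 204.8] hi [553.2 352.5 333.3] topmid [538.8 334.8 329.7] mean [540.2 335.4 330.3]
```

View pics/w4.png

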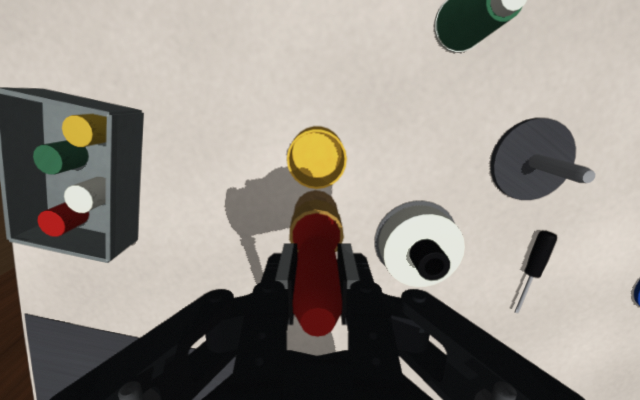

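The brush hangs straight between the pads, with the pot's mouth at (316,158), about (550,339). Its bottom is about 109.5 mm below the TCP.

```bash
python3 -m jog '[[[0.009,0.003,-0.02],[0,-0.008,0],0],[[0,0,-0.035],[0,0,0],0],[[0,0,-0.03],[0,0,0],0],[[0,0,-0.01],[0,0,0],0],[[0,0,0],[0,0,0],0]]'
```

```text
t: 8.25
position: [550.3, 330.4, 214.2]
tool_rot: [[0.977, 0.215, 0.004], [0.215, -0.977, -0.0], [0.004, 0.001, -1.0]]
contact_force: [-0.0, 0.6, -0.9]
gripper_width: 20.6
```

```bash
python3 -m jog '[[[0,0.008,-0.01],[0,0.003,0],0],[[0,0.002,-0.015],[0,0,0],0],[[0,0,0],[0,0,0],0]]'
```

```text
t: 8.62
position: [551.5, 341.4, 190.4]
tool_rot: [[0.977, 0.215, 0.005], [0.215, -0.977, 0.002], [0.006, -0.001, -1.0]]
contact_force: [-0.3, 0.3, -2.2]
gripper_width: 20.8
```

```bash
python3 -m jog '[[[-0.001,-0.002,-0.02],[0,0.005,0],0],[[0,0,-0.02],[0,0,0],0],[[0,0,0],[0,0,0],0]]'
```

```text
t: 9.0
position: [551.2, 340.3, 150.6]
tool_rot: [[0.976, 0.216, 0.003], [0.216, -0.976, 0.003], [0.003, -0.002, -1.0]]
contact_force: [0.6, -0.7, -1.6]
gripper_width: 20.8
```

```bash
python3 -m jog '[[[-0.001,-0.001,-0.015],[0,0.003,0],0],[[0,0,-0.012],[0,0,0],0],[[0,0,0],[0,0,0],0]]'; python3 -c "
from h import *
f=cam('side');save(f,'s1')
cv2.imwrite('pics/s1c.png',cv2.resize(f['color'][200:360,140:400,::-1],None,fx=3,fy=3))"
```

```text
t: 9.38
position: [551.1, 339.8, 123.6]
tool_rot: [[0.976, 0.216, 0.002], [0.216, -0.976, 0.004], [0.003, -0.003, -1.0]]
contact_force: [-0.0, 0.1, -1.2]
gripper_width: 20.8
```

View pics/s1c.png

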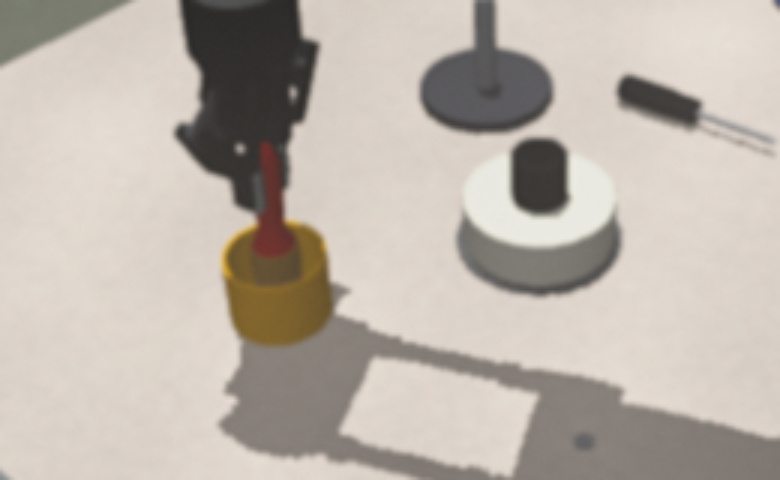

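The bristles are inside the pot, clear of its walls (crop (275,265)). I'll go slightly deeper, then lift straight out.

```bash
python3 -m jog '[[[-0.001,-0.001,-0.004],[0,0,0],0],[[0,0,0],[0,0,0],0]]'; python3 -m jog '[[[0,0,0.02],[0,0,0],0],[[0,0,0.03],[0,0,0],0],[[0,0,0.03],[0,0,0],0],[[0,0,0.04],[0,0,0],0],[[0,0,0.04],[0,0,0],0]]'
```

```text
t: 9.68
position: [550.8, 339.0, 120.7]
tool_rot: [[0.976, 0.216, 0.005], [0.216, -0.976, 0.005], [0.006, -0.004, -1.0]]
contact_force: [-0.2, -1.1, -1.9]
gripper_width: 20.6
t: 10.3
position: [548.6, 337.9, 282.2]
tool_rot: [[0.976, 0.216, -0.001], [0.216, -0.976, 0.002], [-0.001, -0.002, -1.0]]
contact_force: [0.5, -0.3, -1.7]
gripper_width: 20.5
```

```bash
python3 -m jog '[[[0.01,-0.04,0],[0,0,0],0],[[0.01,-0.05,0],[0,0,0],0],[[0.01,-0.05,0],[0,0,0],0],[[0.01,-0.05,0],[0,0,0],0],[[0.01,-0.05,0],[0,0,0],0]]'; python3 -m jog '[[[0.01,-0.03,0],[0,0,0],0],[[0,-0.01,0],[0,0,0],0],[[0,0,0],[0,0,0],0]]'; python3 w.py w5 spindle_top brush
```

```text
t: 10.92
position: [601.1, 96.5, 289.9]
tool_rot: [[0.975, 0.224, 0.014], [0.224, -0.975, 0.008], [0.015, -0.005, -1.0]]
contact_force: [0.2, 0.8, -1.4]
gripper_width: 20.7
t: 11.3
position: [611.4, 52.0, 290.8]
tool_rot: [[0.976, 0.219, 0.015], [0.219, -0.976, 0.008], [0.017, -0.005, -1.0]]
contact_force: [0.3, 1.0, -0.9]
gripper_width: 20.9
[611.3897231   52.53558333 290.76336821] cam [686.  68. 415.]
spindle_top 0.72 [332. 166.] 5308 lo [565.4 -21.9   9.3] hi [666.   90.2 103.7] topmid [611.7  44.5 139.5] mean [611.9  35.  102. ]
brush 0.94 [315. 259.] 6188 lo [600.9  36.6 186.9] hi [625.4  68.9 316.7] topmid [608.7  50.7 313.1] mean [610.1  51.2 313.8]
brush 0.46 [332. 164.] 5353 lo [565.2 -21.9   9.1] hi [666.   90.5 103.8] topmid [611.7  46.1 140.5] mean [612.   35.5 103.4]
```

View pics/w5.png

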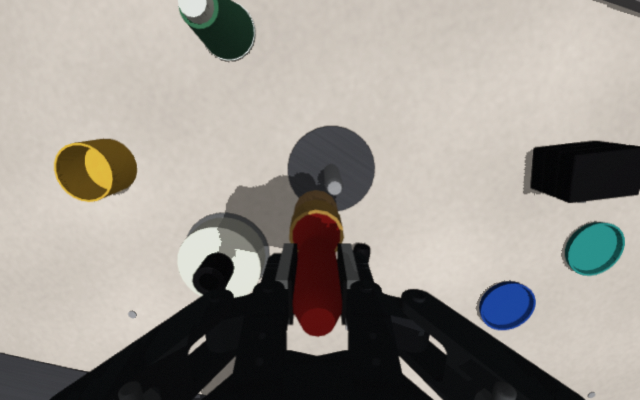

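The spindle's tip shows at (334,188), just beyond the bristles; it measures about (611,35).

```bash
python3 -m jog '[[[0,-0.016,0],[-0.008,0.015,0],0],[[0,0,-0.02],[0,0,0],0],[[0,0,-0.02],[0,0,0],0],[[0,0,0],[0,0,0],0]]'; python3 -c "
from h import *
f=cam('wrist');print(onz(f,[[334,188]],104))"
```

```text
t: 11.95
position: [611.3, 37.9, 250.5]
tool_rot: [[0.974, 0.226, -0.0], [0.226, -0.974, -0.002], [-0.001, 0.002, -1.0]]
contact_force: [-0.7, 0.3, -0.8]
gripper_width: 21.0
[[617.23032652  22.53032555 104.        ]]
```

```bash
python3 -m jog '[[[0,-0.003,-0.015],[0,0,0],0],[[0,0,-0.01],[0,0,0],0],[[0,0,0],[0,0,0],0]]'; python3 -c "
from h import *
f=cam('side');save(f,'s2')
cv2.imwrite('pics/s2c.png',cv2.resize(f['color'][120:270,210:410,::-1],None,fx=4,fy=4))"
```

```text
t: 12.38
position: [612.8, 34.6, 226.6]
tool_rot: [[0.974, 0.226, 0.004], [0.226, -0.974, -0.002], [0.004, 0.003, -1.0]]
contact_force: [0.4, -0.3, -1.9]
gripper_width: 20.7
```

View pics/s2c.png

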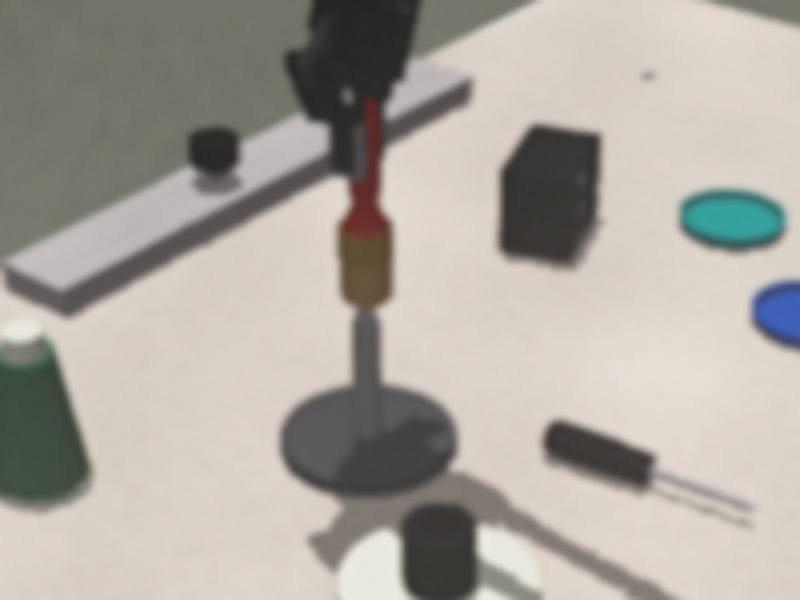

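The bristles sit centred over the spindle, at (366,300) against (366,310). Lowering to touch while watching the force.

```bash
python3 -m jog '[[[-0.001,0,-0.007],[0,0.003,0],0],[[0,0,-0.002],[0,0,0],0],[[0,0,0],[0,0,0],0]]'; python3 -m jog '[[[0,0,-0.003],[0,0,0],0],[[0,0,0],[0,0,0],0]]'
```

```text
t: 12.8
position: [612.4, 34.6, 218.1]
tool_rot: [[0.974, 0.226, 0.003], [0.226, -0.974, -0.003], [0.003, 0.003, -1.0]]
contact_force: [0.1, -0.3, -1.6]
gripper_width: 21.0
t: 13.05
position: [612.5, 34.6, 215.2]
tool_rot: [[0.974, 0.226, 0.004], [0.226, -0.974, -0.003], [0.003, 0.003, -1.0]]
contact_force: [0.9, 0.4, -1.2]
gripper_width: 20.8
```

```bash
for i in 1; do python3 -m jog '[[[0,0,-0.0015],[0,0,0],0],[[0,0,0],[0,0,0],0]]'; done;  python3 -m jog '[[[0,0,-0.001],[0,0,0],0],[[0,0,0],[0,0,0],0]]'
```

```text
t: 13.3
position: [612.6, 34.6, 213.7]
tool_rot: [[0.974, 0.226, 0.004], [0.226, -0.974, -0.003], [0.003, 0.004, -1.0]]
contact_force: [-0.1, 0.2, -2.0]
gripper_width: 20.8
t: 13.55
position: [613.0, 34.6, 213.6]
tool_rot: [[0.974, 0.226, 0.006], [0.227, -0.974, -0.003], [0.005, 0.004, -1.0]]
contact_force: [-0.1, 0.0, -0.9]
gripper_width: 20.7
```

```bash
python3 -m jog '[[[0,0,-0.002],[0,0,0],0],[[0,0,-0.001],[0,0,0],0]]'; python3 -m jog '[[[0,0,-0.002],[0,0,0],0]]'
```

```text
t: 13.8
position: [613.5, 34.8, 213.5]
tool_rot: [[0.974, 0.227, 0.009], [0.227, -0.974, -0.003], [0.008, 0.005, -1.0]]
contact_force: [-1.4, -0.4, 3.6]
gripper_width: 20.8
t: 13.92
position: [613.6, 34.8, 213.4]
tool_rot: [[0.974, 0.227, 0.01], [0.227, -0.974, -0.003], [0.009, 0.005, -1.0]]
contact_force: [-3.0, -0.2, 11.4]
gripper_width: 20.8
```

Contact is clear: the force rose to +11 N at TCP z 213.4. Lifting, then back to the blue dish.

```bash
python3 -m jog '[[[-0.001,0,0.01],[0,0.01,0],0],[[0,0,0.02],[0,0,0],0],[[0,0,0.03],[0,0,0],0],[[-0.01,-0.02,0.02],[0,0,0],0],[[-0.02,-0.04,0],[0,0,0],0]]'; python3 -m jog '[[[-0.025,-0.05,0],[0,0,0],0],[[-0.025,-0.05,0],[0,0,0],0],[[-0.02,-0.045,0],[0,0,0],0],[[-0.02,-0.04,0],[0,0,0],0],[[-0.01,-0.02,0],[0,0,0],0]]'
```

```text
t: 14.55
position: [583.6, -24.3, 294.5]
tool_rot: [[0.973, 0.231, -0.001], [0.231, -0.973, -0.002], [-0.001, 0.002, -1.0]]
contact_force: [0.7, -0.8, -0.6]
gripper_width: 20.8
t: 15.18
position: [480.5, -236.6, 294.6]
tool_rot: [[0.973, 0.231, 0.0], [0.231, -0.973, -0.004], [-0.001, 0.004, -1.0]]
contact_force: [0.9, -0.2, -1.2]
gripper_width: 20.8
```

```bash
python3 -m jog '[[[-0.015,-0.03,0],[0,0,0],0],[[-0.005,-0.02,-0.02],[0,0,0],0],[[0,0,-0.03],[0,0,0],0],[[0,0,-0.03],[0,0,0],0],[[0,0,0],[0,0,0],0]]'; python3 w.py w6 dish brush
```

```text
t: 15.8
position: [459.2, -291.8, 213.1]
tool_rot: [[0.974, 0.226, 0.001], [0.226, -0.974, -0.006], [-0.0, 0.006, -1.0]]
contact_force: [-0.0, -0.6, -0.5]
gripper_width: 20.6
[ 460.17475218 -292.58589445  214.65718169] cam [ 535. -274.  336.]
dish 0.91 [439.  82.] 6240 lo [ 540.  -431.7    1. ] hi [ 622.7 -348.1   12.5] topmid [ 581.3 -389.7    8.9] mean [ 584.5 -392.9    7.7]
dish 0.58 [319. 172.] 4118 lo [ 4.244e+02 -3.366e+02 -4.000e-01] hi [ 499.4 -252.3   12.8] topmid [ 459.9 -294.2   59.1] mean [ 464.3 -293.2    9.8]
brush 0.63 [315. 259.] 6129 lo [ 449.  -307.6  111.3] hi [ 472.3 -275.9  238.9] topmid [ 456.9 -292.6  235.2] mean [ 458.2 -292.4  236.1]
```

View pics/w6.png

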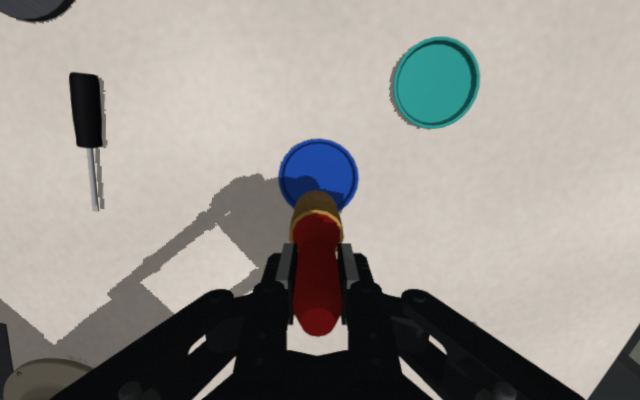

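The brush hangs above the blue dish (318,176), within about 2 mm of its centre. The turquoise dish at (437,82) stays clear.

```bash
python3 -m jog '[[[-0.001,-0.001,-0.03],[0.006,0,0],0],[[0,0,-0.03],[0,0,0],0],[[0,0,-0.015],[0,0,0],0],[[0,0,0],[0,0,0],0]]'
```

```text
t: 16.45
position: [464.7, -296.9, 146.8]
tool_rot: [[0.973, 0.228, 0.019], [0.228, -0.973, -0.014], [0.015, 0.018, -1.0]]
contact_force: [0.2, -0.2, -1.0]
gripper_width: 20.8
```

```bash
python3 -m jog '[[[-0.005,0.002,-0.01],[0.009,0.013,0],0],[[0,0,-0.01],[0,0,0],0],[[0,0,0],[0,0,0],0]]'
```

```text
t: 16.82
position: [460.8, -295.9, 128.1]
tool_rot: [[0.974, 0.228, 0.009], [0.229, -0.974, -0.007], [0.007, 0.009, -1.0]]
contact_force: [0.4, 0.6, -1.4]
gripper_width: 20.6
```

```bash
python3 -m jog '[[[-0.001,0.001,-0.009],[0.002,0.002,0],0],[[0,0,-0.002],[0,0,0],0],[[0,0,0],[0,0,0],0]]'; python3 -m jog '[[[0,0,-0.002],[0,0,0],0],[[0,0,-0.001],[0,0,0],0]]'
```

```text
t: 17.2
position: [460.0, -295.1, 116.7]
tool_rot: [[0.974, 0.228, 0.007], [0.228, -0.974, -0.006], [0.006, 0.007, -1.0]]
contact_force: [-0.5, -0.8, -1.6]
gripper_width: 20.7
t: 17.45
position: [460.2, -295.2, 113.8]
tool_rot: [[0.974, 0.228, 0.008], [0.228, -0.974, -0.006], [0.006, 0.008, -1.0]]
contact_force: [0.4, -0.1, -1.6]
gripper_width: 20.8
```

```bash
python3 -m jog '[[[0,0,-0.001],[0,0,0],0],[[0,0,-0.001],[0,0,0],0]]';  python3 -m jog '[[[0,0,-0.001],[0,0,0],0],[[0,0,0],[0,0,0],0]]'
```

```text
t: 17.7
position: [460.5, -295.3, 113.4]
tool_rot: [[0.974, 0.228, 0.009], [0.228, -0.974, -0.007], [0.007, 0.009, -1.0]]
contact_force: [-2.0, 1.9, 7.5]
gripper_width: 20.9
t: 17.95
position: [460.6, -295.3, 113.7]
tool_rot: [[0.973, 0.229, 0.009], [0.229, -0.973, -0.008], [0.007, 0.01, -1.0]]
contact_force: [0.6, -0.9, -2.3]
gripper_width: 20.3
```

The brush is seated: force up to +7.5 N at the same z as when it was picked up. Releasing and going up.

```bash
python3 -m jog '[[[0,0,0],[0,0,0],0.4],[[0,0,0],[0,0,0],1],[[0,0,0],[0,0,0],1],[[0,0,0],[0,0,0],1],[[0,0,0],[0,0,0],1]]'; python3 -m jog '[[[0,0,0.02],[0,0,0],1],[[0,0,0.03],[0,0,0],1],[[0,0,0.04],[0,0,0],1],[[0,0,0.04],[0,0,0],1],[[0,0,0],[0,0,0],1]]'; python3 w.py w7 dish brush
```

```text
t: 18.58
position: [461.0, -295.7, 113.7]
tool_rot: [[0.973, 0.229, 0.01], [0.229, -0.973, -0.008], [0.008, 0.01, -1.0]]
contact_force: [-0.1, 1.1, 0.9]
gripper_width: 85.1
t: 19.2
position: [460.2, -295.1, 246.6]
tool_rot: [[0.974, 0.228, 0.008], [0.228, -0.974, -0.007], [0.007, 0.009, -1.0]]
contact_force: [0.1, 0.4, -0.6]
gripper_width: 85.3
[ 459.19265801 -294.28070099  244.6632378 ] cam [ 536. -277.  370.]
dish 0.94 [308. 157.] 2684 lo [ 418.3 -336.2    1.8] hi [ 499.5 -252.9   12.6] topmid [ 458.1 -294.7    8.9] mean [ 463.5 -292.7    8.1]
dish 0.56 [422.  86.] 5055 lo [ 538.8 -431.1    1. ] hi [ 622.2 -347.8   12.5] topmid [ 580.7 -389.4    8.8] mean [ 582.9 -391.8    7.7]
brush 0.61 [317. 185.] 1522 lo [ 432.6 -315.5    2.9] hi [ 474.1 -278.5  139.7] topmid [ 456.5 -295.9  136. ] mean [ 458.3 -295.6  136.8]
```

View pics/w7.png

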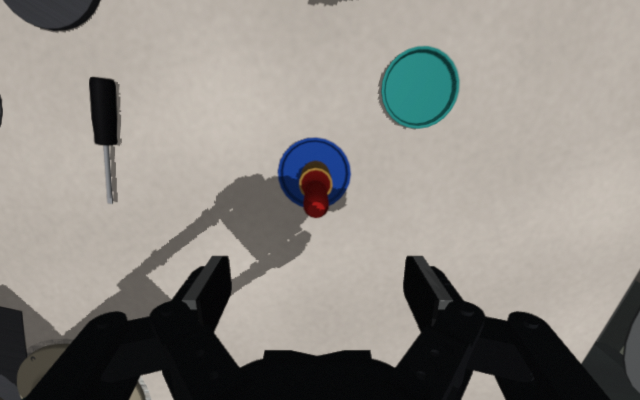

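The brush stands upright in the middle of the blue dish (315,178). Now on to the reel.

```bash
python3 -m jog '[[[0,0.04,0.01],[0.007,0.008,0],1],[[0,0.05,0],[0,0,0],1],[[0,0.055,0],[0,0,0],1],[[0,0.055,0],[0,0,0],1],[[0,0.055,0],[0,0,0],1]]'; python3 -m jog '[[[0,0.055,0],[0,0,0],1],[[0,0.055,0],[0,0,0],1],[[0,0.05,0],[0,0,0],1],[[0,0.02,0],[0,0,0],1],[[0,0,0],[0,0,0],1]]'; python3 w.py w8 reel
```

```text
t: 19.98
position: [454.3, -33.7, 243.3]
tool_rot: [[0.975, 0.22, -0.021], [0.22, -0.975, 0.013], [-0.017, -0.017, -1.0]]
contact_force: [0.7, -0.1, 0.4]
gripper_width: 85.2
t: 20.6
position: [448.3, 155.1, 235.1]
tool_rot: [[0.974, 0.225, -0.036], [0.226, -0.974, 0.012], [-0.033, -0.02, -0.999]]
contact_force: [0.1, 0.1, -0.4]
gripper_width: 85.8
[448.22672145 154.37633333 235.02927045] cam [529. 171. 356.]
reel 0.63 [320. 162.] 9860 lo [397.  103.2   2.5] hi [510.5 213.5  84.3] topmid [450.9 158.1  80.7] mean [451.7 158.3  82.9]
```

```bash
python3 -m jog '[[[0.003,0.004,0],[-0.012,-0.036,0],1],[[0,0,-0.03],[0,0,0],1],[[0,0,-0.03],[0,0,0],1],[[0,0,-0.02],[0,0,0],1],[[0,0,0],[0,0,0],1]]'; python3 w.py w9 reel
```

```text
t: 21.32
position: [452.3, 153.5, 153.7]
tool_rot: [[0.976, 0.216, 0.008], [0.216, -0.976, -0.003], [0.007, 0.004, -1.0]]
contact_force: [-0.2, -0.7, 0.3]
gripper_width: 85.3
[453.06112503 153.66436278 154.589605  ] cam [528. 170. 277.]
reel 0.87 [312. 193.] 16318 lo [397.  103.6   2.7] hi [510.7 212.8  84.3] topmid [451.  157.9  81. ] mean [452.1 158.3  82.8]
```

View pics/w9.png

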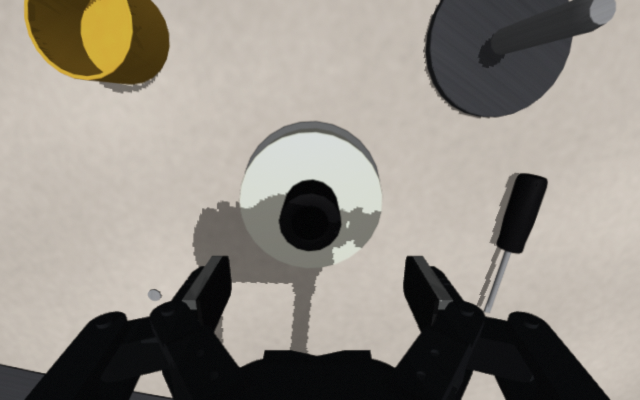

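The hub at (310,212) sits slightly left of the jaw centre (318), so I correct about 4 mm in y.

```bash
python3 -m jog '[[[-0.001,0.004,-0.015],[0.003,0.008,0],1],[[0,0,-0.015],[0,0,0],1],[[0,0,0],[0,0,0],1]]'
```

```text
t: 21.8
position: [454.5, 158.5, 125.9]
tool_rot: [[0.977, 0.215, 0.008], [0.215, -0.977, 0.002], [0.009, -0.001, -1.0]]
contact_force: [-0.5, 0.8, 0.9]
gripper_width: 85.1
```

```bash
python3 -m jog '[[[-0.003,0,-0.015],[0,0.008,0],1],[[0,0,-0.015],[0,0,0],1],[[0,0,0],[0,0,0],1]]'; python3 -m jog '[[[0,0,-0.012],[0,0,0],1],[[0,0,-0.01],[0,0,0],1],[[0,0,0],[0,0,0],1]]'
```

```text
t: 22.18
position: [451.7, 158.8, 94.8]
tool_rot: [[0.977, 0.215, 0.001], [0.215, -0.977, 0.003], [0.001, -0.003, -1.0]]
contact_force: [0.1, -0.1, -0.4]
gripper_width: 85.5
t: 22.55
position: [452.0, 158.9, 71.7]
tool_rot: [[0.977, 0.215, 0.002], [0.215, -0.977, 0.003], [0.002, -0.003, -1.0]]
contact_force: [-0.7, 0.7, -0.6]
gripper_width: 85.4
```

```bash
python3 -m jog '[[[0,0,-0.001],[0,0,0],0],[[0,0,0],[0,0,0],0],[[0,0,0],[0,0,0],0],[[0,0,0],[0,0,0],0],[[0,0,0],[0,0,0],0]]' 60; python3 -m jog '[[[0,0,0],[0,0,0],0],[[0,0,0],[0,0,0],0]]'
```

```text
t: 23.18
position: [452.7, 159.0, 71.4]
tool_rot: [[0.977, 0.215, 0.004], [0.215, -0.977, 0.003], [0.004, -0.002, -1.0]]
contact_force: [0.6, -0.3, -0.9]
gripper_width: 42.1
t: 23.42
position: [452.7, 159.0, 71.4]
tool_rot: [[0.977, 0.215, 0.004], [0.215, -0.977, 0.003], [0.004, -0.002, -1.0]]
contact_force: [0.5, -0.3, -0.7]
gripper_width: 42.2
```

```bash
python3 -m jog '[[[0,0,0.015],[0,0,0],0],[[0,0,0.03],[0,0,0],0],[[0,0,0.04],[0,0,0],0],[[0,0,0.04],[0,0,0],0],[[0,0,0.02],[0,0,0],0]]'; python3 -m jog '[[[0.03,-0.02,0.01],[0,0,0],0],[[0.045,-0.035,0],[0,0,0],0],[[0.03,-0.025,0],[0,0,0],0],[[0,0,0],[0,0,0],0]]';  python3 w.py w10 reel stand spindle_top; cat > s.py <<'E'
from h import *
# hub & spindle seen from side and top
for c in ("side","top"):
    f=cam(c); save(f,c+"_r")
    for n in ("reel","spindle_top"):
        for r in trace(n,c)[:1]:
            p=pts(f,r["pixels"]); zt=np.percentile(p[:,2],98); q=p[p[:,2]>zt-8]
            print(c,n,r["score"],r["uv"],"ctr",((q.min(0)+q.max(0))/2).round(1),"lo",np.percentile(p,1,axis=0).round(1),"hi",np.percentile(p,99,axis=0).round(1))
E
python3 s.py
```

```text
t: 24.05
position: [447.7, 158.2, 216.0]
tool_rot: [[0.977, 0.215, -0.009], [0.215, -0.977, 0.002], [-0.009, -0.003, -1.0]]
contact_force: [-0.1, -0.2, -4.5]
gripper_width: 41.9
t: 24.55
position: [554.1, 76.7, 226.5]
tool_rot: [[0.976, 0.217, -0.009], [0.217, -0.976, 0.003], [-0.008, -0.005, -1.0]]
contact_force: [-0.1, 0.0, -3.6]
gripper_width: 42.1
[552.44950824  77.68095266 226.2476177 ] cam [632.  93. 349.]
reel 0.79 [315. 222.] 29002 lo [503.9  22.2 157.1] hi [612.3 131.5 239.4] topmid [552.5  75.2 236.3] mean [554.6  76.4 237.6]
stand 0.76 [375. 113.] 6387 lo [583.4 -23.1   9.5] hi [667.1  90.2 104.2] topmid [609.3  55.6 126.5] mean [611.   36.4 106. ]
spindle_top 0.69 [376. 115.] 6258 lo [583.8 -22.9   9.8] hi [666.7  89.8 104. ] topmid [610.6  34.7 100.5] mean [611.1  34.9 102.3]
side reel 0.79 [310.2, 190.4] ctr [543.1  79.6 234.2] lo [487.6  27.4 156.6] hi [600.6 139.4 237.8]
side spindle_top 0.77 [303.4, 230.3] ctr [610.   36.4  64.3] lo [552.5 -23.5  -2.1] hi [670.1  93.1  65.8]
top reel 0.68 [302.1, 232.4] ctr [524.7  29.4 574.7] lo [488.   14.8 154.7] hi [556.7 102.3 570.6]
top spindle_top 0.75 [314.2, 196.1] ctr [599.3  25.7 335.3] lo [563.  -25.4   6.4] hi [669.4  53.  102.5]
```

```bash
cat > c.py <<'E'
from h import *
from scipy.optimize import least_squares
def circ(P,r):
    h=cv2.convexHull(P.astype(np.float32))[:,0]
    c0=P.mean(0)
    # rim sample: farthest point per 5deg sector
    best=c0
    for _ in range(4):
        d=P-best; a=np.round(np.degrees(np.arctan2(d[:,1],d[:,0]))/5); n=np.hypot(*d.T)
        E=np.array([P[a==k][np.argmax(n[a==k])] for k in np.unique(a)])
        e=np.hypot(*(E-best).T); E=E[e>r*.85]
        s=least_squares(lambda c:np.hypot(*(E-c).T)-r,best,loss="soft_l1",f_scale=1); best=s.x
    return best.round(1),len(E),np.abs(s.fun).mean().round(2)
s=arm.observe(); f=cam("wrist"); T=s["position"]; R=np.array(s["tool_rot"])
print("tcp",T.round(1),"z",R[:,2].round(3))
P=pts(f,f["range_z"]>0); z0=T[2]-71.4
A=f["color"].astype(int); 
for nm,lo,hi,r in (("wind",z0+40,z0+48,59),("flange",z0-1,z0+7,65),("base",9,15,60)):
    q=P[(P[:,2]>lo)&(P[:,2]<hi)]; c=T[:2] if nm!="base" else np.array([611,34.5]); q=q[np.hypot(*(q[:,:2]-c).T)<r+8]
    if len(q)>50: print(nm,circ(q[:,:2],r),len(q))
q=P[(P[:,2]>101.5)&(P[:,2]<107)]; q=q[np.hypot(*(q[:,:2]-[611,34.5]).T)<20]
if len(q): print("spindle",q.mean(0).round(1),((q.min(0)+q.max(0))/2).round(1),len(q))
E
python3 c.py
```

```text
tcp [551.8  79.1 227.6] z [-0.009  0.004 -1.   ]
wind (array([549.6,  78.4]), 61, np.float64(0.44)) 17640
flange (array([596.3,  88.5]), 6, np.float64(4.44)) 1996
base (array([609.7,  33.8]), 47, np.float64(0.41)) 5848
spindle [610.1  34.  103.5] [609.9  33.6 103.6] 280
```

```bash
python3 -m jog '[[[0.03,-0.022,0],[0,-0.012,0],0],[[0.02,-0.015,-0.01],[0,0,0],0],[[0.007,-0.004,0],[0,0,0],0],[[0,0,0],[0,0,0],0]]'; python3 c.py
```

```text
t: 25.6
position: [609.1, 38.1, 216.6]
tool_rot: [[0.975, 0.221, 0.0], [0.221, -0.975, 0.006], [0.002, -0.005, -1.0]]
contact_force: [-0.3, -0.6, -2.8]
gripper_width: 42.2
tcp [609.1  38.1 216.6] z [ 0.     0.006 -1.   ]
wind (array([607.2,  37.4]), 61, np.float64(0.44)) 17645
flange (array([605.4,  37.2]), 6, np.float64(0.3)) 1993
base (array([662.6,  41. ]), 0, np.float64(nan)) 382c.py:13: RuntimeWarning: Mean of empty slice.
  return best.round(1),len(E),np.abs(s.fun).mean().round(2)
  ret = ret.dtype.type(ret / rcount)
```

```bash
python3 -m jog '[[[0.003,-0.003,-0.01],[-0.003,0.004,0],0],[[0,0,-0.01],[0,0,0],0],[[0,0,-0.007],[0,0,0],0],[[0,0,0],[0,0,0],0]]'; python3 c.py 2>/dev/null; python3 -c "
from h import *
f=cam('side');save(f,'s3')
cv2.imwrite('pics/s3c.png',cv2.resize(f['color'][120:270,210:410,::-1],None,fx=4,fy=4))"
```

```text
t: 26.15
position: [609.5, 36.6, 187.2]
tool_rot: [[0.975, 0.223, -0.008], [0.223, -0.975, 0.003], [-0.007, -0.005, -1.0]]
contact_force: [-0.9, 0.2, -2.7]
gripper_width: 41.7
tcp [609.5  36.6 187.2] z [-0.008  0.003 -1.   ]
wind (array([607.4,  35.9]), 61, np.float64(0.46)) 17642
flange (array([666.5,  49.8]), 6, np.float64(4.89)) 1998
base (array([663. ,  41.2]), 0, np.float64(nan)) 389
```

View pics/s3c.png

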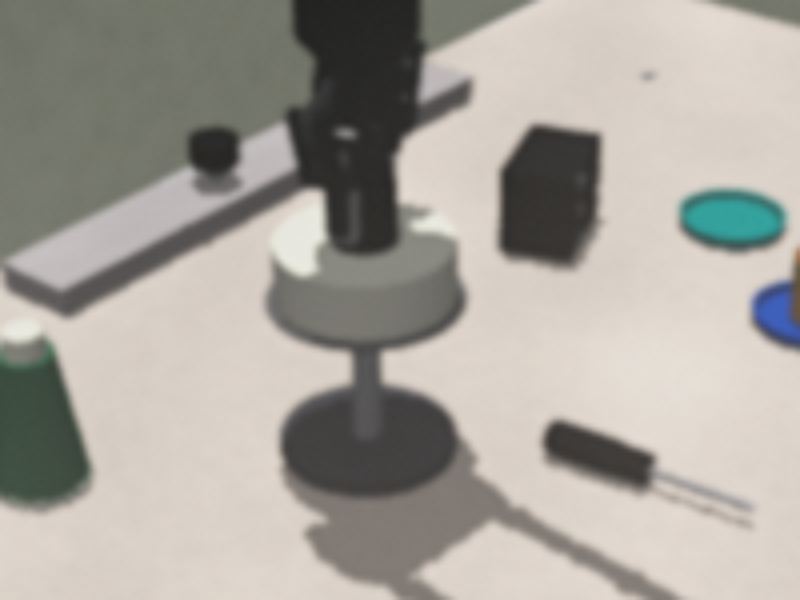

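That was picture 12, the last. It shows the reel centred over the spindle (366,345), and its hub (362,230) is held squarely. Fine correction, then a guarded descent.

```bash
python3 -m jog '[[[0.003,-0.002,0],[0,-0.01,0],0],[[0,0,-0.004],[0,0,0],0],[[0,0,0],[0,0,0],0]]'; python3 c.py 2>/dev/null | head -2
```

```text
t: 26.62
position: [613.8, 34.3, 184.7]
tool_rot: [[0.975, 0.223, 0.007], [0.223, -0.975, 0.003], [0.007, -0.001, -1.0]]
contact_force: [-0.0, 0.4, -4.0]
gripper_width: 41.8
tcp [613.8  34.3 184.7] z [ 0.007  0.003 -1.   ]
wind (array([612.1,  33.6]), 61, np.float64(0.44)) 17676
```

```bash
python3 -m jog '[[[-0.002,0,-0.004],[0,0.003,0],0],[[0,0,-0.004],[0,0,0],0],[[0,0,0],[0,0,0],0]]'; python3 c.py 2>/dev/null | head -2
```

```text
t: 27.05
position: [611.8, 34.3, 176.4]
tool_rot: [[0.975, 0.223, 0.004], [0.223, -0.975, 0.003], [0.005, -0.002, -1.0]]
contact_force: [0.6, -0.1, -2.6]
gripper_width: 42.1
tcp [611.8  34.3 176.4] z [ 0.004  0.003 -1.   ]
wind (array([610.1,  33.6]), 61, np.float64(0.49)) 17660
```

Centred. Underside at 105; entering.

```bash
python3 -m jog '[[[0,0,-0.004],[0,0,0],0],[[0,0,-0.004],[0,0,0],0]]'; python3 -m jog '[[[0,0,-0.004],[0,0,0],0],[[0,0,-0.003],[0,0,0],0]]'
```

```text
t: 27.35
position: [612.3, 34.3, 168.6]
tool_rot: [[0.975, 0.223, 0.005], [0.223, -0.975, 0.003], [0.006, -0.002, -1.0]]
contact_force: [-0.7, -0.5, -3.8]
gripper_width: 42.0
t: 27.6
position: [612.1, 34.3, 160.8]
tool_rot: [[0.975, 0.223, 0.005], [0.223, -0.975, 0.003], [0.005, -0.002, -1.0]]
contact_force: [0.1, -1.0, -2.8]
gripper_width: 42.2
```

```bash
python3 -m jog '[[[0,0,-0.005],[0,0,0],0],[[0,0,-0.005],[0,0,0],0],[[0,0,-0.005],[0,0,0],0]]'; python3 -m jog '[[[0,0,-0.005],[0,0,0],0],[[0,0,-0.005],[0,0,0],0]]'
```

```text
t: 27.98
position: [612.2, 34.3, 144.8]
tool_rot: [[0.975, 0.223, 0.005], [0.223, -0.975, 0.003], [0.006, -0.002, -1.0]]
contact_force: [-0.1, 0.2, -3.5]
gripper_width: 42.1
t: 28.22
position: [612.2, 34.3, 134.1]
tool_rot: [[0.975, 0.223, 0.005], [0.223, -0.975, 0.003], [0.006, -0.002, -1.0]]
contact_force: [0.0, 0.1, -2.8]
gripper_width: 41.9
```

```bash
python3 -m jog '[[[0,0,-0.006],[0,0.001,0],0],[[0,0,-0.006],[0,0,0],0],[[0,0,-0.006],[0,0,0],0]]'; python3 -m jog '[[[0,0,-0.006],[0,0,0],0],[[0,0,-0.006],[0,0,0],0],[[0,0,-0.004],[0,0,0],0],[[0,0,0],[0,0,0],0]]'
```

```text
t: 28.6
position: [612.3, 34.3, 114.8]
tool_rot: [[0.975, 0.223, 0.004], [0.223, -0.975, 0.003], [0.005, -0.002, -1.0]]
contact_force: [0.4, 0.1, -3.3]
gripper_width: 41.8
t: 29.1
position: [612.0, 34.3, 97.0]
tool_rot: [[0.975, 0.223, 0.003], [0.223, -0.975, 0.003], [0.003, -0.002, -1.0]]
contact_force: [-0.2, 0.6, -3.7]
gripper_width: 42.1
```

13.6 mm to go.

```bash
python3 -m jog '[[[0,0,-0.005],[0,0,0],0],[[0,0,-0.004],[0,0,0],0],[[0,0,0],[0,0,0],0]]'; python3 -m jog '[[[0,0,-0.002],[0,0,0],0],[[0,0,-0.001],[0,0,0],0],[[0,0,0],[0,0,0],0]]'
```

```text
t: 29.48
position: [612.2, 34.4, 87.7]
tool_rot: [[0.975, 0.223, 0.004], [0.223, -0.975, 0.003], [0.004, -0.002, -1.0]]
contact_force: [-0.3, 0.7, -2.7]
gripper_width: 42.4
t: 29.85
position: [612.5, 34.3, 84.8]
tool_rot: [[0.975, 0.223, 0.004], [0.223, -0.975, 0.003], [0.005, -0.002, -1.0]]
contact_force: [-0.3, 0.2, -3.5]
gripper_width: 42.4
```

```bash
python3 -m jog '[[[0,0,-0.001],[0,0,0],0],[[0,0,-0.001],[0,0,0],0]]'; python3 -m jog '[[[0,0,-0.001],[0,0,0],0],[[0,0,-0.001],[0,0,0],0]]'
```

```text
t: 30.1
position: [612.7, 34.4, 83.4]
tool_rot: [[0.975, 0.223, 0.005], [0.223, -0.975, 0.003], [0.005, -0.002, -1.0]]
contact_force: [-2.2, 1.4, 3.8]
gripper_width: 42.2
t: 30.35
position: [612.7, 34.4, 83.4]
tool_rot: [[0.975, 0.223, 0.006], [0.223, -0.975, 0.003], [0.006, -0.002, -1.0]]
contact_force: [-2.6, 0.2, 6.2]
gripper_width: 42.2
```

Home: contact at TCP z 83.4 with +6 N, exactly as predicted. Releasing and retreating.

```bash
python3 -m jog '[[[0,0,0],[0,0,0],0.6],[[0,0,0],[0,0,0],0.8],[[0,0,0],[0,0,0],1],[[0,0,0],[0,0,0],1],[[0,0,0],[0,0,0],1]]'; python3 -m jog '[[[0,0,0.015],[0,0,0],1],[[0,0,0.025],[0,0,0],1],[[0,0,0.04],[0,0,0],1],[[0,0,0.04],[0,0,0],1],[[0,0,0.04],[0,0,0],1]]'; python3 -m jog '[[[-0.04,0,0.02],[0,0,0],1],[[-0.05,0,0],[0,0,0],1],[[-0.05,0,0],[0,0,0],1],[[0,0,0],[0,0,0],1]]'; python3 w.py w11 reel cone sensors; sed 's/top0/x/; s/c+"0"/c+"end"/' m.py > m2.py; python3 m2.py | grep -v "^{\|joint\|array\|  "; python3 -c "
from h import *
f=cam('wrist');P=pts(f,f['range_z']>0);d=np.hypot(*(P[:,:2]-[610,34]).T)
for lo,hi in((0,7),(26,55),(60,64)):
  q=P[(d>lo)&(d<hi)];q=q[q[:,2]>8]
  A=np.c_[q[:,:2]-[610,34],np.ones(len(q))];print(lo,hi,len(q),np.median(q[:,2]).round(1),np.linalg.lstsq(A,q[:,2],rcond=None)[0].round(3))"
```

```text
t: 30.98
position: [614.1, 34.2, 83.5]
tool_rot: [[0.975, 0.223, 0.009], [0.223, -0.975, 0.003], [0.009, -0.001, -1.0]]
contact_force: [-0.6, 0.5, 0.1]
gripper_width: 85.5
t: 31.6
position: [611.9, 34.3, 248.4]
tool_rot: [[0.975, 0.223, 0.004], [0.223, -0.975, 0.003], [0.005, -0.002, -1.0]]
contact_force: [0.5, -0.3, -0.2]
gripper_width: 85.3
t: 32.1
position: [470.8, 34.2, 278.0]
tool_rot: [[0.975, 0.223, 0.02], [0.223, -0.975, 0.002], [0.02, 0.003, -1.0]]
contact_force: [1.8, -0.3, 0.5]
gripper_width: 85.4
[473.18024255  33.96899676 278.33025777] cam [545.  51. 403.]
reel 0.8 [344.  54.] 9958 lo [550.3 -21.4  14.7] hi [659.   90.4  96.5] topmid [610.7  33.7  95.9] mean [610.7  33.9  95.1]
sensors 0.85 [605.  59.] 4305 lo [ 6.476e+02 -2.852e+02 -5.000e-01] hi [ 705.5 -233.3   74.7] topmid [ 677.8 -255.7   71.1] mean [ 676.4 -251.9   72.4]
side [-73. 818. 729.]
0 7 205 103.4 [-0.00000e+00  8.00000e-03  1.03442e+02]
26 55 6687 55.5 [-2.0000e-03  0.0000e+00  5.5444e+01]
60 64 416 15.4 [-4.0000e-03 -1.0000e-03  1.5285e+01]
```

The reel is flat and home: winding top 55.5 (expected 56), spindle tip 103.4. One last check of everything else.

```bash
python3 m2.py | grep -E "^(top|side|brush|pot|sens|cone|screw|dish)" | sed 's/n [0-9]* lo.*topmid/topmid/'
```

```text
top [ 536.  -10. 1051.]
brush 0.76 [427. 254.] topmid [ 458. -292.  137.] mean [ 458. -293.  137.]
dish 0.95 [453. 211.] topmid [ 582. -388.   11.] mean [ 584. -393.    9.]
dish 0.7 [415. 251.] topmid [ 458. -294.   31.] mean [ 458. -293.   12.]
pot 0.98 [190. 222.] topmid [550. 339.  54.] mean [550. 337.  53.]
sensors 0.97 [419. 168.] topmid [ 689. -283.   74.] mean [ 691. -284.   73.]
cone 0.25 [304. 203.] topmid [612.  32.  95.] mean [613.  33.  94.]
screwdriver 0.52 [331. 239.] topmid [500. -40. 171.] mean [500. -39.  31.]
side [-73. 818. 729.]
brush 0.61 [413. 186.] topmid [ 457. -290.  133.] mean [ 457. -290.  133.]
dish 0.73 [413. 186.] topmid [ 456. -290.  132.] mean [ 456. -289.  132.]
dish 0.59 [394. 172.] topmid [ 584. -387.    9.] mean [ 581. -392.    8.]
dish 0.58 [410. 200.] topmid [ 459. -291.    9.] mean [ 457. -281.    9.]
pot 0.98 [233. 291.] topmid [551. 340.  53.] mean [549. 339.  53.]
sensors 0.6 [347. 169.] topmid [ 589. -129.  172.] mean [ 678. -279.   76.]
cone 0.74 [304. 242.] topmid [608.  35. 101.] mean [609.  36. 101.]
cone 0.69 [218. 226.] topmid [752. 202. 112.] mean [750. 202. 113.]
screwdriver 0.88 [360. 234.] topmid [477. -37.  23.] mean [477. -37.  22.]
```

```bash
python3 -c "
from workcell import arm
print(arm.finish_job())"
```

```text
the job is handed in; nothing more can be done
None
```

The job is done and handed in, at about 33 s on the robot's clock out of the 64 s allowed. No verdict was reported.

- **Brush:** I dipped the bristles in the grease pot to about 11 mm above the table. I then touched them down on the spindle top, where the force rose to +11 N. The brush went back upright in the blue dish, its top at about 137 mm and within 2 mm of the dish's centre.
- **Reel:** I lowered it onto the spindle, hub up, with no jamming. It met the base at +4 to +6 N, at exactly the predicted height, and I released it only then. Measured afterwards, the top of the wound part is level at 55.5 mm (56 expected), and the spindle tip is at 103.4 mm.
- **Other things:** The pot, sensor boxes, thread cone, screwdriver and turquoise dish are where they were, to within about 2 mm.

A few network readings in the last check disagreed. The reel was twice reported as the cone, and the top camera missed the cone, so its position rests on the side view alone. The top view of the screwdriver and the side view of the sensor boxes were off, most likely because the arm was in the way. In each case the other camera agreed with the starting position. I had used all 12 picture views, so these final checks were by depth data rather than by eye.

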